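Swing a circuit board to its index stop in the rework frame and lock the knob

ROBOT

A 6-joint arm with a two-finger parallel gripper is mounted at the origin on the work surface. World frame = base frame: x ahead of the robot, y to its left, z up, the work surface at z = 0. Lengths are in mm, angles in rad, forces in N, time in s.
With the tool pointing down it reaches from about 275 to 1000 mm from the base axis. Payload 8.4 kg.
Tool frame: the origin (TCP) lies at the very end of the fingers, on their centre line; the grasp point (between the pads) lies 19 mm behind it (r.pinch_z is the distance from the TCP to the grasp point, in mm); z points along the fingers, y is the direction in which the jaws open and shut (so a half turn about z gives the same grasp; the last joint's range is limited). The gripper opens to 85 mm and grips with 20 to 120 N. Pads are 22 mm wide; open, the fingers measure 114 mm over their backs; the gripper's body (76 mm by 85 mm) begins 54 mm behind the grasp point. The pads swing forward as they close: fully open they stand 13 mm farther back than shut.
Start: joints at [-1.166, 0.353, 1.633, -0, 1.155, -0.002], TCP at [247.294, -573.998, 231.281] pointing down, gripper open.
Joint ranges: [-2.63, 2.63], [-0.92, 2.1], [0.06, 2.66], [-1.3, 4.44], [0, 2.69], [-3.02, 3.02]. Speed limits (rad/s): [2.22, 2.22, 2.79, 3.14, 3.14, 3.14].

INTERFACE

Orientations are given as [roll, pitch, yaw] about the fixed x, y, z axes, in that order (R = Rz(yaw) Ry(pitch) Rx(roll)).
In Python, from rig import r, optics gives the robot as it stands.
- The arm moves only by the shell command python3 -m creep 'ROWS' [FORCE]. ROWS is JSON, a list of rows, each an object with "dp": the shift along the tool's x, y, z in mm, a list of three; "angular": the turn, a rotation vector about the tool's x, y, z in rad, a list of three; "fingers": the finger opening in mm, from 0 to 85.4. In form: [{"dp": [dx, dy, dz], "angular": [wx, wy, wz], "fingers": fingers}, ...]. A call has 1 to 5 rows; each row is the pose to reach, as a shift and turn from the pose commanded when the call began, along the tool's axes at that moment; what a row does not reach only later rows make up. A row lasts 1/12 s, in which the tool goes at most 41.7 mm and 7.16 degrees, less where a joint would pass 70% of its speed; a pose out of reach is approached as far as the arm can. A call with a gripper value outside its range is refused whole. The fingers move at their own pace and stop on an object; FORCE is the grip in N (left out, the last holds). Time passes only in rows, so rows that repeat a pose let the fingers close. It gives the time, the measured TCP pose, the force and the opening at its end, in the units of the state.
- r.sense(): the state, without advancing time (a new reading comes with each control period).
- optics.grab_frame(name): name is "side" or "top"; returns the picture (400x640x3 uint8, blue, green, red); there is no depth.
- optics.camera_params(name): a dict with "fx", "fy", "cx", "cy" (pixels), "distortion" ([k1, k2, p1, p2, k3] as OpenCV has them; the pictures are not rectified), "eye" and "rotation" of the camera in the world. Camera axes: x right, y up, looking along -z (the intrinsics and any distortion apply to the point x, -y, -z); pixel columns grow to the right and rows downward; lengths in mm; the calibration is good to about 2 mm. A picture is of the moment at which its call begins. camera_params takes no time and is no camera call.
- r.sign_off(): hands the job in, once; it reports no verdict.
The state is a dict: "clock": time; "qpos": joint angles; "qvel": joint speeds; "joint_efforts": joint torques, N m; "eef_pos": TCP position; "tcp_rot": TCP orientation; "contact_force": force on the tool from outside, world axes, zero at the start; "wrist_torque": the same for the moment, N m; "opening": opening from 0.0 (shut) to 1.0 (fully open).
Only numpy, scipy, OpenCV 4.12 (cv2) and the standard library are available. Lean on these libraries where they do the work, as an engineer would, in place of code of your own. Each camera call takes 0.05 s, during which the arm holds its last target.

TASK

The circuit board in the rework frame stands steep. Press its raised long rail gently over and down, about the board's long axis, until you feel the frame's spring pin drop in and stop the board; then turn the black T-bar knob clockwise (seen from above) all the way home to lock it. Let go, and leave everything else on the table where it lies.

Things in the scene. Friction and masses are not known exactly. Their poses are not given: they have to be found in the camera images.
- frame: rework frame, fixed: grey base plate 120 (x) x 345 (y) x 12 mm, y = -145 to 200 mm, an aluminium upright at each end. Origin on the table; z up, y along the board's long axis towards the knob, x across it, to the side over which the board leans. Low upright: y = -135 to -117 mm, 115 mm tall. Knob upright: y = 150 to 180 mm, 40 mm wide, 158 mm tall.
- board_axis (a point): fixed point on the line about which the board turns, at its middle: frame x = 0, y = 0, z = 100 mm; the line runs along the frame's y. Axes as the frame's. The holder reaches 56 mm either side of this line.
- pin_guide (a point): fixed point on the guide arm between board and knob upright (frame x = 0, y = 130 mm, z = 147 mm). Through it goes a vertical steel spring pin with a 14 mm head, its top at z = 168 mm while the pin rides on the index ring below, at 160 mm once it has dropped into the ring's notch. A step behind the notch then stops the board firmly, and the pin keeps it from swinging back.
- carrier (a joint): turn of board and holder about the frame's y axis, rad. 0: board 70 degrees above level; grows as its upper rail is pressed to +x and down; level at 1.222. Starts at 0 to 0.25. Stays where left: drag 0.12 N m (2 to 3 N at the rail). The ring's notch, hidden by a sheet guard, is set anew each time: pin in, the board stops somewhere between 0.8 and 1.18, with play of about 0.1.
- rail_mid (a point): middle of the upper face (facing up and to frame -x) of the raised aluminium rail of the holder, moving with it; axes as the frame's at carrier 0. Rail 198 mm long (frame y = -99 to 99 mm), 8 mm wide, 10 mm thick, its centre line 52 mm from the turning axis, this face 5 mm off the board's mid-plane. Board 182 x 96 x 2 mm, parts up to 9 mm tall on it. At most 40 N may press on the holder.
- knob (a joint): turn of the lock knob about its vertical axis, rad, clockwise seen from above; starts at 0 to 0.25, locked at 2.4 (hard stop). Friction about 0.1 N m; it stays where it is left. If the pin has not dropped in, the knob's steel lobe strikes the pin's head at about 2.0 and goes no further.
- knob_grip (a point): centre of the knob's black T-bar, on the knob's axis (frame x = 0, y = 165 mm, z = 200 mm); turns with it. Bar 64 mm long (this point's x), 14 mm thick (its y), 24 mm tall (frame z = 188 to 212 mm), on a 12 mm stem, free on all sides. 17 mm under the bar a steel lobe reaches 42 mm out along the point's +x.
- glue_bottle: white round glue bottle standing upright, 54 mm across, 140 mm tall; origin under its centre. Bystander.
- glue_gun: black hot-glue gun lying on its side, about 130 x 95 x 32 mm, x towards its nozzle; origin under the barrel. Bystander.
- scissors: open-ringed scissors lying flat, 160 mm long, 10 mm high, x towards the blade tips; origin under the pivot. Bystander.
- card_cutout: flat piece of brown cardboard, 130 x 83 x 5 mm; origin under the middle of its main strip. Bystander.
- ruler: clear plastic ruler, 200 x 32 x 4 mm, lying flat; origin under its centre. Bystander.
- tape_roll: roll of brown tape lying flat, 96 mm across, 24 mm high; origin under its centre. Bystander.
- marker: black marker pen lying on the table, 130 mm long, 16 mm thick; origin underneath its middle at first. Bystander.

How it is judged (in metres and radians):
On the way, in this order (a step that is already met when the one before it is completed fails the run):
1. the board has been swung down to where the pin can drop in (value of joint carrier above 0.7 rad), for 0.2 s.
2. the knob has been turned home over the dropped pin (value of joint knob above 2.25 rad), for 0.2 s.
At the end, for the whole second after the job is handed in: The board rests at its index stop, 1 to 30 degrees above level (joint carrier 0.70 to 1.21), and the knob stands locked: joint knob above 2.25 of 2.4, which is possible only with the pin dropped into the notch. Both are at rest (value of joint carrier between 0.7 and 1.21 rad and value of joint knob above 2.25 rad and velocity of joint carrier between -0.05 and 0.05 rad/s and velocity of joint knob between -0.05 and 0.05 rad/s); the robot touches nothing.
It fails at once if the board is pressed with more than 40 N (contact force between the fingers and carrier above 40 N).
It fails at once if a bystander is shifted by more than 30 mm (distance of any of glue_bottle, glue_gun, scissors, card_cutout, ruler, tape_roll, marker from where it was at the start of the episode above 0.03 m).
It also fails if it takes over 67 s, if anything falls off the work surface, if the arm or the gripper's body presses on something with over 40 N, if the wrist force passes 120 N, or if a joint passes its speed limit or range.

## Working session

There is one attempt and no reset: what is moved stays moved. The work goes in short steps, Python scripts to look and compute and a shell command to move; the robot and the scene stay as the last step left them, time stands still between calls to the robot, and variables do not carry over. Pictures are saved under pics/ and viewed, and the job is handed in when it is done.

```bash
ls; mkdir -p pics; python3 - <<'E'
from rig import r, optics
import cv2
print(r.sense())
for n in("side","top"):
    cv2.imwrite(f"pics/{n}0.png",optics.grab_frame(n)); print(n,optics.camera_params(n))
E
```

```text
pics
{'clock': 0.0, 'qpos': array([-1.16642093e+00,  3.53656612e-01,  1.63415892e+00, -1.75457616e-05,
        1.15519005e+00, -2.39694473e-03]), 'qvel': array([-1.84810475e-03, -8.43891139e-04,  1.97586145e-04,  1.13064618e-03,
       -6.09769319e-06,  4.76445584e-04]), 'joint_efforts': array([ 3.59933765e-03, -6.05247188e+01, -3.42072308e+01,  4.71366857e-04,
        9.39391233e-03, -9.15054486e-07]), 'eef_pos': array([ 247.0840991 , -573.55431188,  230.54578926]), 'tcp_rot': array([-3.14017969e+00,  1.26553450e-05,  4.06779448e-01]), 'contact_force': array([ 0.36533887,  0.37316754, -0.10686033]), 'wrist_torque': array([ 0.00720155, -0.05712863, -0.0279438 ]), 'opening': 1.0010272349023461}
side {'fx': 452.84425560480054, 'fy': 452.84425560480054, 'cx': 320.5787583592956, 'cy': 200.51378882246, 'distortion': array([-0.06344155,  0.        ,  0.        ,  0.        ,  0.        ]), 'eye': array([ 524.26055626, -688.31550596,  795.77193324]), 'rotation': array([ 0.84410904,  0.00085951, -0.03559388])}
top {'fx': 368.9932089130188, 'fy': 368.9932089130188, 'cx': 311.2657175408903, 'cy': 197.59844273233682, 'distortion': array([-0.01013119,  0.        ,  0.        ,  0.        ,  0.        ]), 'eye': array([380.11158802,  42.96633779, 974.99777575]), 'rotation': array([ 0.21819504,  0.00407154, -1.45578414])}
```

View pics/side0.png

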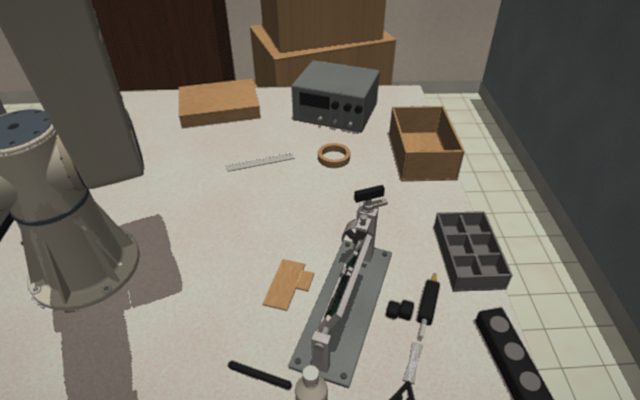

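View pics/top0.png

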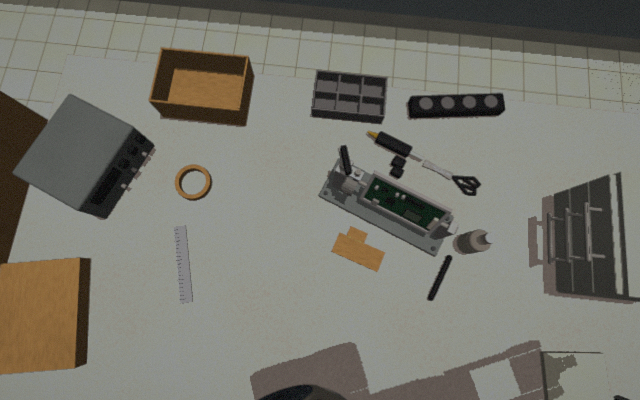

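The side view shows the frame at about (345,300), with the knob T-bar at (370,193). The top view shows the frame at about (390,210), with the T-bar at (346,160), the bottle at (470,242) near the low end, and the marker at (440,277). Next I'll zoom in and set up the ray geometry.

```bash
cat > h.py <<'E'
import numpy as np, cv2
from scipy.spatial.transform import Rotation as R
from rig import r, optics
def cam(n):
    p=optics.camera_params(n)
    K=np.array([[p['fx'],0,p['cx']],[0,p['fy'],p['cy']],[0,0,1.]])
    Rw=R.from_euler('xyz',p['rotation']).as_matrix()@np.diag([1,-1,-1])
    return K,np.array(p['distortion']),np.array(p['eye']),Rw
def ray(n,uv):
    K,d,e,Rw=cam(n)
    q=cv2.undistortPoints(np.array([[uv]],float),K,d)[0,0]
    v=Rw@np.array([q[0],q[1],1]); return e,v/np.linalg.norm(v)
def onz(n,uv,z):
    e,v=ray(n,uv); return e+v*(z-e[2])/v[2]
def tri(us,ut):
    a,u=ray('side',us); b,v=ray('top',ut)
    s=np.linalg.lstsq(np.c_[u,-v],b-a,rcond=None)[0]
    p,q=a+u*s[0],b+v*s[1]; return (p+q)/2,np.linalg.norm(p-q)
def proj(n,P):
    K,d,e,Rw=cam(n)
    return cv2.projectPoints((np.atleast_2d(np.array(P,float))-e)@Rw,np.zeros(3),np.zeros(3),K,d)[0][:,0]
E
python3 - <<'E'
import cv2
a=cv2.imread('pics/side0.png')[170:400,220:460]; b=cv2.imread('pics/top0.png')[110:290,290:510]
cv2.imwrite('pics/sc.png',cv2.resize(a,None,fx=2.6,fy=2.6,interpolation=2)); cv2.imwrite('pics/tc.png',cv2.resize(b,None,fx=3.3,fy=3.3,interpolation=2))
E
```

```text
(no output)
```

View pics/sc.png

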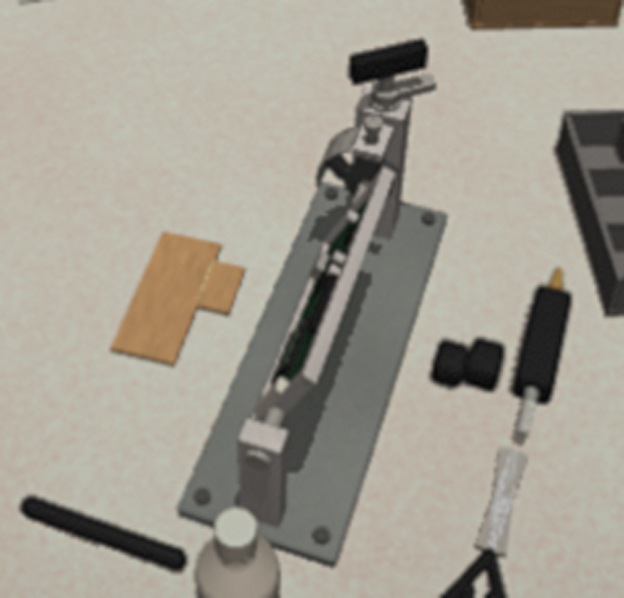

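View pics/tc.png

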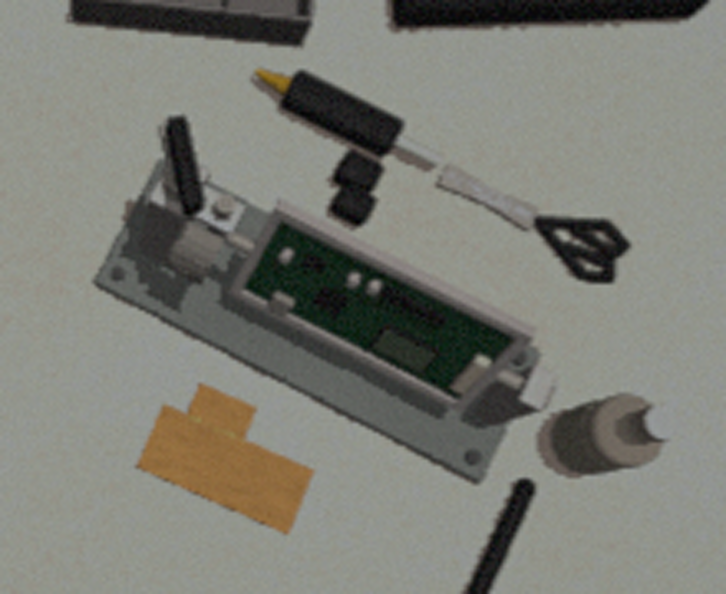

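```bash
python3 - <<'E'
from h import *
S=lambda c:(220+(c[0]+.5)/2.6-.5,170+(c[1]+.5)/2.6-.5); T=lambda c:(290+(c[0]+.5)/3.3-.5,110+(c[1]+.5)/3.3-.5)
obs=[('side',S((180,510)),(-60,-145)),('side',S((333,563)),(60,-145)),('side',S((447,214)),(60,200)),('top',T((482,482)),(-60,-145)),('top',T((93,283)),(-60,200)),('top',T((160,152)),(60,200))]
P=np.array([onz(n,u,12) for n,u,_ in obs]); F=np.array([f for *_,f in obs],float)
for (n,u,f),p in zip(obs,P): print(n,f,p.round(1))
pm,fm=P[:,:2].mean(0),F.mean(0); a=P[:,:2]-pm;b=F-fm
th=np.arctan2((b[:,0]*a[:,1]-b[:,1]*a[:,0]).sum(),(a*b).sum())
M=np.array([[np.cos(th),-np.sin(th)],[np.sin(th),np.cos(th)]]); t=pm-M@fm
print(th,t,(P[:,:2]-(F@M.T+t)).round(1).tolist())
def W(f): f=np.array(f,float); return np.r_[M@f[:2]+t,f[2]]
for nm,s,tt in [('bar endA top (left/away)',(349,60),(0,0))]: pass
# T-bar top face centre guess and pin head
print('bar',tri(S((388,53)),T((182,160))), W((0,165,212)))
print('pin',tri(S((374,121)),T((224,204))), W((0,130,168)))
print('raised rail ends', tri(S((392,170)),T((281,203))), tri(S((313,380)),T((530,333))))
for p in [(0,165,212),(0,130,168),(0,-126,115),(0,0,100)]: print(p,W(p).round(1),proj('side',W(p)).round(),proj('top',W(p)).round())
np.save('frame.npy',np.r_[t,th])
E
```

```text
side (-60, -145) [ 479.7 -267.2   12. ]
side (60, -145) [ 585.9 -310.8   12. ]
side (60, 200) [712.9   7.6  12. ]
top (-60, -145) [ 475.6 -265.6   12. ]
top (-60, 200) [599.7  54.6  12. ]
top (60, 200) [717.   11.7  12. ]
-0.3743492007682214 [ 585.08906998 -153.88999413] [[3.5, -0.3], [-2.0, 0.0], [-1.2, -2.7], [-0.6, 1.3], [-2.6, 0.4], [3.0, 1.3]]
bar (array([645.59193279,   2.95191785, 205.74954455]), np.float64(0.4642468281409855)) [ 6.45424105e+02 -3.16938000e-01  2.12000000e+02]
pin (array([632.38621804, -30.94467083, 165.22891293]), np.float64(3.0172379755074985)) [632.62576411 -32.89304082 168.        ]
raised rail ends (array([642.11219955, -71.84306433, 152.39312006]), np.float64(3.9046122079376584)) (array([ 570.33160695, -251.36323062,  145.51098759]), np.float64(3.7098189008521665))
(0, 165, 212) [ 6.454e+02 -3.000e-01  2.120e+02] [[369. 189.]] [[347. 157.]]
(0, 130, 168) [632.6 -32.9 168. ] [[363. 216.]] [[359. 170.]]
(0, -126, 115) [ 539.  -271.2  115. ] [[321. 337.]] [[453. 226.]]
(0, 0, 100) [ 585.1 -153.9  100. ] [[343. 286.]] [[403. 203.]]
```

```bash
python3 - <<'E'
import cv2
a=cv2.imread('pics/side0.png')[185:340,300:400]; b=cv2.imread('pics/top0.png')[135:265,325:475]
cv2.imwrite('pics/sc2.png',cv2.resize(a,None,fx=3.8,fy=3.8,interpolation=0)); cv2.imwrite('pics/tc2.png',cv2.resize(b,None,fx=4.5,fy=4.5,interpolation=0))
E
```

```text
(no output)
```

View pics/sc2.png

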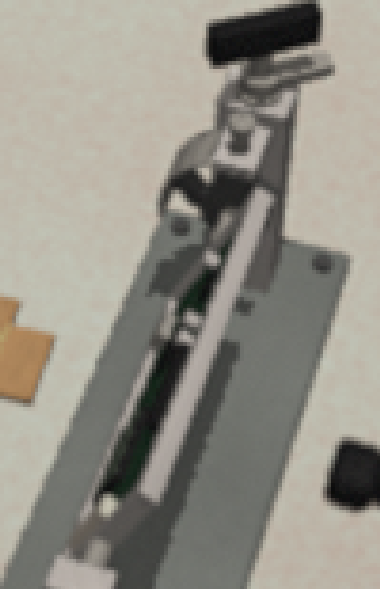

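View pics/tc2.png

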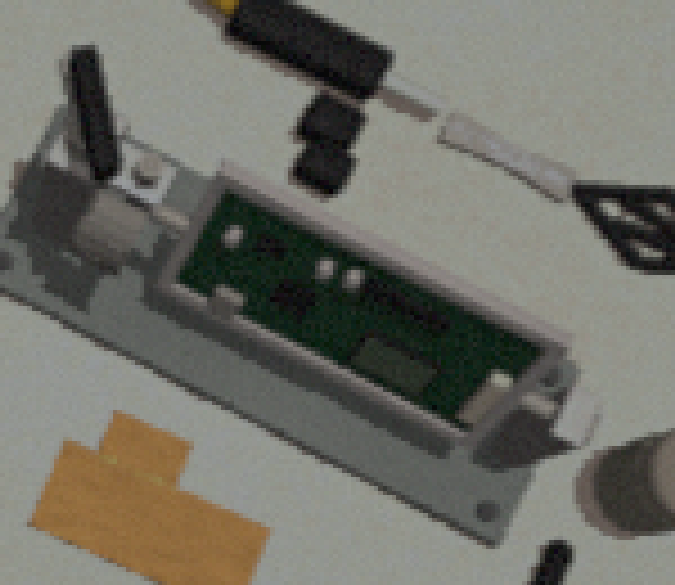

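```bash
python3 - <<'E'
from h import *
x,y,th=np.load('frame.npy')
def toF(p): c,s=np.cos(th),np.sin(th); d=p-[x,y,0]; return np.array([c*d[0]+s*d[1],-s*d[0]+c*d[1],d[2]])
S=lambda c:(300+(c[0]+.5)/3.8-.5,185+(c[1]+.5)/3.8-.5); T=lambda c:(325+(c[0]+.5)/4.5-.5,135+(c[1]+.5)/4.5-.5)
for nm,s,t in [('front near',(141,490),(562,352)),('front far',(247,190),(220,178)),('back near',(158,502),(570,338)),('back far',(273,203),(224,160))]:
    p,e=tri(S(s),T(t)); f=toF(p); print(nm,f.round(1),round(e,1),'r',np.hypot(f[0],f[2]-100).round(1),'ang',np.degrees(np.arctan2(f[2]-100,f[0])).round(1))
# bar ends on z=212 (top cam)
for n,q in [('top',T((84,50))),('top',T((105,172)))]: print('bar end',toF(onz(n,q,212)).round(1))
for q in [(207,38),(318,8)]: print('bar side',toF(onz('side',S(q),212)).round(1))
print('lobe tip',toF(onz('side',S((325,64)),171)).round(1),toF(onz('top',T((125,128)),171)).round(1))
print('pin', [toF(tri(S((240,122)),T((149,168)))[0]).round(1)])
E
```

```text
front near [ 15.5 -95.8 148.5] 4.3 r 50.9 ang 72.3
front far [ 13.4  95.9 152.5] 0.2 r 54.1 ang 75.7
back near [ 24.5 -97.4 146. ] 3.4 r 52.1 ang 62.0
back far [ 26.5  98.5 144.3] 1.6 r 51.7 ang 59.1
bar end [ 20.5 183.3 212. ]
bar end [-29.8 146.5 212. ]
bar side [-23.4 137.9 212. ]
bar side [ 25.3 180.7 212. ]
lobe tip [ 32.1 184.6 171. ] [  8.2 150.1 171. ]
pin [array([ -1.8, 130.7, 164.6])]
```

```bash
cat > plan.py <<'E'
import sys
from h import *
x,y,th=np.load('frame.npy')
s=r.sense(); Rt=R.from_euler('xyz',s['tcp_rot']); p=s['eef_pos']
def W(f): c,t=np.cos(th),np.sin(th); return np.array([x+c*f[0]-t*f[1],y+t*f[0]+c*f[1],f[2]])
def toF(p): c,t=np.cos(th),np.sin(th); d=p-[x,y,0]; return np.array([c*d[0]+t*d[1],-t*d[0]+c*d[1],d[2]])
def go(f,tilt,yaw):  # frame pos, tilt deg about tool y, world yaw of tool x
    T=R.from_euler('xyz',[np.pi,0,yaw])*R.from_rotvec([0,np.radians(tilt),0])
    print('t%.2f'%s['clock'],'frame',toF(p).round(1),'F',s['contact_force'].round(1),'q',s['qpos'].round(2))
    print('target world',W(f).round(1),'dp',Rt.inv().apply(W(f)-p).round(1),'ang',(Rt.inv()*T).as_rotvec().round(3))
def board(theta,delta,back=0,fy=0):  # press pose for board at theta deg, tip backed off by back mm
    a=np.radians(theta); t=np.radians(theta-delta)
    u=np.array([np.cos(a),np.sin(a)]);n=np.array([-np.sin(a),np.cos(a)])
    C=56*u+5*n+2*np.array([np.cos(t),np.sin(t)])-back*np.array([np.sin(t),-np.cos(t)])
    go([C[0],fy,100+C[1]],theta-delta,th)
E
python3 -c "
from plan import *
go([-60,0,300],0,th)"
```

```text
t0.10 frame [-161.1 -514.2  230.7] F [ 0.6 -0.4 -0.5] q [-1.17  0.35  1.63  0.    1.16 -0.  ]
target world [ 529.2 -131.9  300. ] dp [ 433.8 -294.1  -69. ] ang [-0.001  0.     0.781]
```

```bash
python3 -m creep '[{"dp":[30,-20,-14],"angular":[0,0,0.1],"fingers":0},{"dp":[60,-40,-28],"angular":[0,0,0.2],"fingers":0},{"dp":[90,-60,-42],"angular":[0,0,0.3],"fingers":0},{"dp":[120,-80,-56],"angular":[0,0,0.4],"fingers":0},{"dp":[150,-100,-70],"angular":[0,0,0.5],"fingers":0}]' 40; python3 -c "
from plan import *
go([-60,0,300],0,th)"
```

```text
clock: 0.52
eef_pos: [345.8, -421.2, 301.5]
tcp_rot: [-3.141, 0.0, -0.099]
contact_force: [0.0, -0.2, -0.7]
opening: 0.3
t0.52 frame [-125.  -336.3  301.5] F [ 0.  -0.2 -0.7] q [-0.89  0.17  1.72  0.    1.25  0.78]
target world [ 529.2 -131.9  300. ] dp [ 154.  -305.9    1.6] ang [-0.     0.001  0.276]
```

```bash
python3 -m creep '[{"dp":[18,-36,0],"angular":[0,0,0.06],"fingers":0},{"dp":[36,-72,0],"angular":[0,0,0.12],"fingers":0},{"dp":[54,-108,0],"angular":[0,0,0.18],"fingers":0},{"dp":[72,-144,0],"angular":[0,0,0.24],"fingers":0},{"dp":[88,-176,0],"angular":[0,0,0.276],"fingers":0}]'; python3 -c "
from plan import *
board(67,17,60)"
```

```text
clock: 0.93
eef_pos: [450.1, -253.5, 301.2]
tcp_rot: [-3.141, 0.0, -0.372]
contact_force: [0.7, -0.5, 0.3]
opening: 0.002
t0.93 frame [ -89.2 -142.1  301.2] F [ 0.7 -0.5  0.3] q [-0.52  0.12  1.78  0.    1.24  1.43]
target world [ 559.6 -143.9  193.6] dp [  62.1 -141.9  107.6] ang [-0.001  0.873  0.002]
```

```bash
python3 -m creep '[{"dp":[0,-28,10],"angular":[0,0.12,0],"fingers":0},{"dp":[0,-56,20],"angular":[0,0.24,0],"fingers":0},{"dp":[0,-85,30],"angular":[0,0.36,0],"fingers":0},{"dp":[0,-113,40],"angular":[0,0.48,0],"fingers":0},{"dp":[0,-142,50],"angular":[0,0.6,0],"fingers":0}]'; python3 -c "
from plan import *
board(67,17,60)"
```

```text
clock: 1.35
eef_pos: [495.6, -132.4, 253.0]
tcp_rot: [3.136, -0.564, -0.371]
contact_force: [-0.2, -3.4, -1.0]
opening: 0.003
t1.35 frame [-91.2 -12.7 253. ] F [-0.2 -3.4 -1. ] q [-0.2  -0.09  2.24 -0.22  0.45  1.92]
target world [ 559.6 -143.9  193.6] dp [ 22.1 -12.9  84.3] ang [0.003 0.308 0.003]
```

```bash
python3 -c "
from plan import *
board(67,32,40);board(67,32,15)"
```

```text
t1.35 frame [-91.2 -12.7 253. ] F [-0.2 -3.4 -1. ] q [-0.2  -0.09  2.24 -0.22  0.45  1.92]
target world [ 581.3 -152.4  187.4] dp [ 38.6 -12.9 102. ] ang [0.003 0.047 0.003]
t1.35 frame [-91.2 -12.7 253. ] F [-0.2 -3.4 -1. ] q [-0.2  -0.09  2.24 -0.22  0.45  1.92]
target world [ 594.7 -157.7  166.9] dp [ 39.7 -13.  127. ] ang [0.003 0.047 0.003]
```

```bash
python3 -m creep '[{"dp":[0,0,0],"angular":[0,0,0],"fingers":0},{"dp":[0,0,0],"angular":[0,0,0],"fingers":0}]'; python3 -c "
from plan import *
board(67,32,40);board(67,32,15)"
```

```text
clock: 1.52
eef_pos: [495.9, -133.7, 253.0]
tcp_rot: [3.131, -0.557, -0.367]
contact_force: [0.9, -0.6, 1.5]
opening: 0.003
t1.52 frame [-90.5 -13.8 253. ] F [ 0.9 -0.6  1.5] q [-0.2  -0.09  2.23 -0.22  0.46  1.91]
target world [ 581.3 -152.4  187.4] dp [ 38.8 -14.2 101.2] ang [0.006 0.054 0.007]
t1.52 frame [-90.5 -13.8 253. ] F [ 0.9 -0.6  1.5] q [-0.2  -0.09  2.23 -0.22  0.46  1.91]
target world [ 594.7 -157.7  166.9] dp [ 40.1 -14.3 126.2] ang [0.006 0.054 0.007]
```

```bash
python3 -m creep '[{"dp":[13,-5,33],"angular":[0,0.02,0],"fingers":0},{"dp":[26,-10,66],"angular":[0,0.04,0],"fingers":0},{"dp":[39,-14,101],"angular":[0.006,0.054,0.007],"fingers":0},{"dp":[39,-14,101],"angular":[0.006,0.054,0.007],"fingers":0},{"dp":[39,-14,101],"angular":[0.006,0.054,0.007],"fingers":0}]'; python3 -c "
from plan import *
board(67,32,40);board(67,32,10)
cv2.imwrite('pics/s1.png',optics.grab_frame('side')[150:370,240:460].repeat(3,0).repeat(3,1)[:600])"
```

```text
clock: 1.93
eef_pos: [583.2, -156.3, 186.8]
tcp_rot: [3.14, -0.609, -0.379]
contact_force: [-0.5, -1.0, 0.4]
opening: -0.0
t1.93 frame [ -0.9  -2.9 186.8] F [-0.5 -1.   0.4] q [-0.21  0.17  2.17 -0.47  0.22  2.17]
target world [ 581.3 -152.4  187.4] dp [-2.2 -2.9 -2.3] ang [ 0.004  0.002 -0.004]
t1.93 frame [ -0.9  -2.9 186.8] F [-0.5 -1.   0.4] q [-0.21  0.17  2.17 -0.47  0.22  2.17]
target world [ 597.4 -158.7  162.8] dp [-2.2 -3.  27.7] ang [ 0.004  0.002 -0.004]
```

View pics/s1.png

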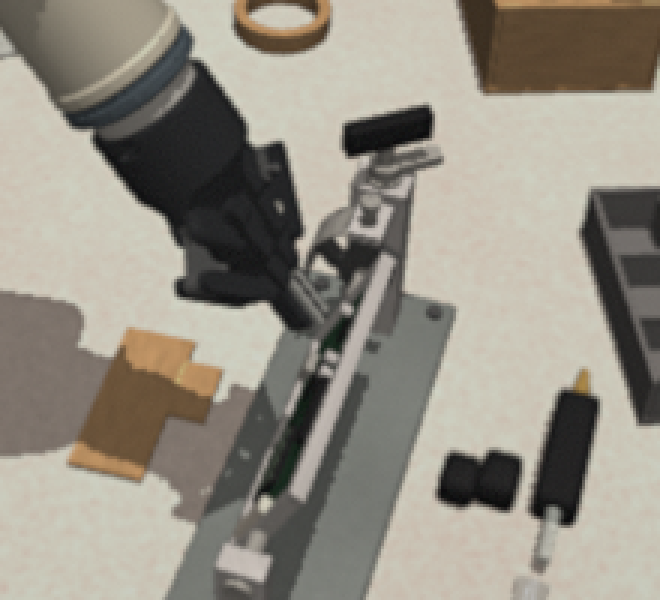

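The closed fingertips are at (310,305) in the crop, just in front of the raised rail at mid-length. q5 is small, so I'll reduce the tilt a little on the approach.

```bash
python3 -c "
from plan import *
board(67,42,8); board(67,42,-3); board(55,30,0);board(45,20,0)"
```

```text
t1.98 frame [ -1.3  -2.8 188.3] F [0.  0.9 0.5] q [-0.21  0.17  2.17 -0.46  0.22  2.17]
target world [ 599.7 -159.6  161.6] dp [-1.4 -2.9 31.6] ang [ 0.003 -0.175 -0.005]
t1.98 frame [ -1.3  -2.8 188.3] F [0.  0.9 0.5] q [-0.21  0.17  2.17 -0.46  0.22  2.17]
target world [ 604.  -161.3  151.6] dp [-3.3 -2.9 42.5] ang [ 0.003 -0.175 -0.005]
t1.98 frame [ -1.3  -2.8 188.3] F [0.  0.9 0.5] q [-0.21  0.17  2.17 -0.46  0.22  2.17]
target world [ 612.9 -164.8  149.6] dp [ 3.3 -3.  49.6] ang [ 0.003 -0.175 -0.005]
t1.98 frame [ -1.3  -2.8 188.3] F [0.  0.9 0.5] q [-0.21  0.17  2.17 -0.46  0.22  2.17]
target world [ 620.3 -167.7  144. ] dp [ 6.6 -3.  58.8] ang [ 0.003 -0.175 -0.005]
```

```bash
python3 -m creep '[{"dp":[0,0,10],"angular":[0,-0.06,0],"fingers":0},{"dp":[-1,-2,20],"angular":[0,-0.12,0],"fingers":0},{"dp":[-1.4,-3,31.6],"angular":[0,-0.175,0],"fingers":0},{"dp":[-1.4,-3,31.6],"angular":[0,-0.175,0],"fingers":0}]'; python3 -c "
from plan import *
board(67,42,0); board(62,37,0); board(55,30,0);board(45,20,0)"
```

```text
clock: 2.32
eef_pos: [602.1, -159.0, 164.8]
tcp_rot: [-3.139, -0.44, -0.38]
contact_force: [0.7, -0.2, 0.8]
opening: 0.002
t2.32 frame [ 17.7   1.5 164.8] F [ 0.7 -0.2  0.8] q [-0.23  0.26  2.03 -0.15  0.42  1.85]
target world [ 602.9 -160.9  154.3] dp [-3.2  1.5 10. ] ang [-0.    -0.004 -0.005]
t2.32 frame [ 17.7   1.5 164.8] F [ 0.7 -0.2  0.8] q [-0.23  0.26  2.03 -0.15  0.42  1.85]
target world [ 607.1 -162.6  152.6] dp [ 0.2  1.5 13.5] ang [-0.    -0.004 -0.005]
t2.32 frame [ 17.7   1.5 164.8] F [ 0.7 -0.2  0.8] q [-0.23  0.26  2.03 -0.15  0.42  1.85]
target world [ 612.9 -164.8  149.6] dp [ 4.5  1.4 18.9] ang [-0.    -0.004 -0.005]
t2.32 frame [ 17.7   1.5 164.8] F [ 0.7 -0.2  0.8] q [-0.23  0.26  2.03 -0.15  0.42  1.85]
target world [ 620.3 -167.7  144. ] dp [ 9.4  1.4 27.4] ang [-0.    -0.004 -0.005]
```

```bash
python3 -m creep '[{"dp":[-3,1,5],"angular":[0,0,0],"fingers":0},{"dp":[-3,1,10],"angular":[0,0,0],"fingers":0},{"dp":[0,1.5,13.5],"angular":[0,0,0],"fingers":0},{"dp":[0,1.5,13.5],"angular":[0,0,0],"fingers":0}]'; python3 -c "
from plan import *
board(55,30,0);board(45,20,0)"
```

```text
clock: 2.65
eef_pos: [604.5, -161.6, 150.9]
tcp_rot: [-3.14, -0.441, -0.379]
contact_force: [0.4, 0.1, 0.7]
opening: 0.001
t2.65 frame [ 2.090e+01 -1.000e-01  1.509e+02] F [0.4 0.1 0.7] q [-0.23  0.28  2.04 -0.16  0.39  1.86]
target world [ 612.9 -164.8  149.6] dp [ 7.6 -0.1  5. ] ang [ 0.    -0.005 -0.004]
t2.65 frame [ 2.090e+01 -1.000e-01  1.509e+02] F [0.4 0.1 0.7] q [-0.23  0.28  2.04 -0.16  0.39  1.86]
target world [ 620.3 -167.7  144. ] dp [12.4 -0.2 13.5] ang [ 0.    -0.005 -0.004]
```

```bash
python3 -c "
from plan import *
a=optics.grab_frame('side')[185:340,300:420];b=optics.grab_frame('top')[135:265,325:475]
cv2.imwrite('pics/s2.png',cv2.resize(a,None,fx=3.8,fy=3.8));cv2.imwrite('pics/t2.png',cv2.resize(b,None,fx=4.5,fy=4.5))"
```

```text
(no output)
```

View pics/s2.png

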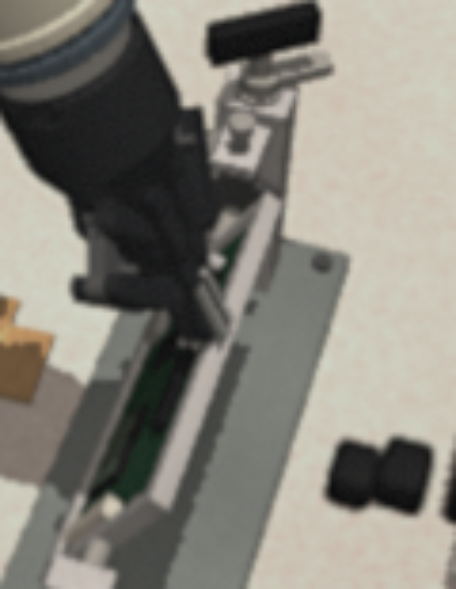

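View pics/t2.png

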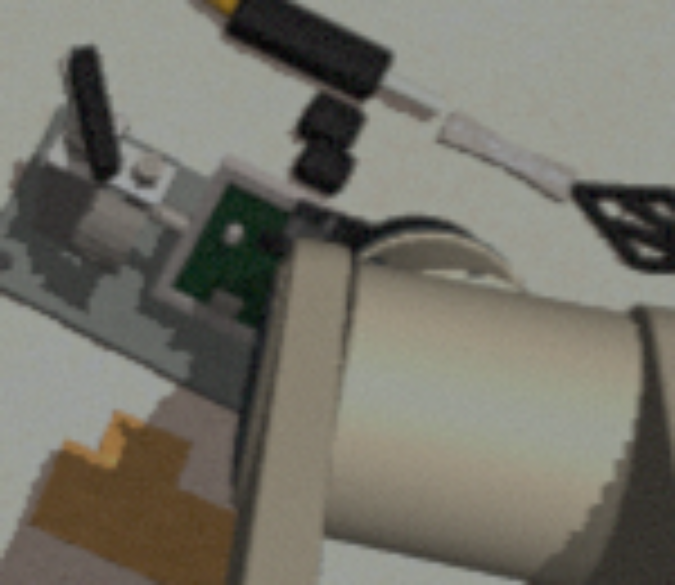

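The tip is on the rail at side crop (215,330) and the board has begun to lean. I'll continue.

```bash
python3 -m creep '[{"dp":[3.5,0,2.5],"angular":[0,0,0],"fingers":0},{"dp":[7.5,0,5],"angular":[0,0,0],"fingers":0},{"dp":[10,0,9],"angular":[0,0,0],"fingers":0},{"dp":[12.4,0,13.5],"angular":[0,0,0],"fingers":0},{"dp":[12.4,0,13.5],"angular":[0,0,0],"fingers":0}]'; python3 -c "
from plan import *
board(40,15,0);board(35,15);board(30,15,0)"
```

```text
clock: 3.17
eef_pos: [620.5, -167.9, 142.5]
tcp_rot: [-3.14, -0.438, -0.379]
contact_force: [0.8, 0.2, -0.3]
opening: 0.002
t3.17 frame [ 3.810e+01 -1.000e-01  1.425e+02] F [ 0.8  0.2 -0.3] q [-0.23  0.32  2.01 -0.16  0.39  1.85]
target world [ 623.7 -169.1  140.7] dp [ 2.3 -0.1  3.1] ang [ 0.001 -0.002 -0.004]
t3.17 frame [ 3.810e+01 -1.000e-01  1.425e+02] F [ 0.8  0.2 -0.3] q [-0.23  0.32  2.01 -0.16  0.39  1.85]
target world [ 626.9 -170.3  136.9] dp [ 3.8 -0.1  7.9] ang [ 0.001 -0.089 -0.004]
t3.17 frame [ 3.810e+01 -1.000e-01  1.425e+02] F [ 0.8  0.2 -0.3] q [-0.23  0.32  2.01 -0.16  0.39  1.85]
target world [ 629.7 -171.4  132.8] dp [ 4.8 -0.1 12.9] ang [ 0.    -0.177 -0.004]
```

```bash
python3 -m creep '[{"dp":[1.5,0,2],"angular":[0,0,0],"fingers":0},{"dp":[2.7,0,4.5],"angular":[0,-0.04,0],"fingers":0},{"dp":[3.8,0,7.9],"angular":[0,-0.09,0],"fingers":0},{"dp":[4.8,0,12.9],"angular":[0,-0.177,0],"fingers":0},{"dp":[4.8,0,12.9],"angular":[0,-0.177,0],"fingers":0}]'; python3 -c "
from plan import *
for t in (28,26,24,22,20,18):board(t,15 if t>24 else t-9,0)
a=optics.grab_frame('side')[185:340,300:420]
cv2.imwrite('pics/s3.png',cv2.resize(a,None,fx=3.8,fy=3.8))"
```

```text
clock: 3.58
eef_pos: [632.2, -172.2, 134.5]
tcp_rot: [-3.14, -0.262, -0.379]
contact_force: [0.7, -0.2, 1.2]
opening: 0.0
t3.58 frame [ 50.5   0.2 134.5] F [ 0.7 -0.2  1.2] q [-0.25  0.39  1.85 -0.05  0.64  1.73]
target world [ 630.7 -171.8  131.2] dp [-2.2  0.2  2.8] ang [-0.001 -0.035 -0.004]
t3.58 frame [ 50.5   0.2 134.5] F [ 0.7 -0.2  1.2] q [-0.25  0.39  1.85 -0.05  0.64  1.73]
target world [ 631.7 -172.2  129.4] dp [-1.7  0.2  4.8] ang [-0.001 -0.07  -0.004]
t3.58 frame [ 50.5   0.2 134.5] F [ 0.7 -0.2  1.2] q [-0.25  0.39  1.85 -0.05  0.64  1.73]
target world [ 632.7 -172.6  127.7] dp [-1.2  0.2  6.7] ang [-0.001 -0.104 -0.004]
t3.58 frame [ 50.5   0.2 134.5] F [ 0.7 -0.2  1.2] q [-0.25  0.39  1.85 -0.05  0.64  1.73]
target world [ 633.5 -172.9  125.9] dp [-0.7  0.2  8.6] ang [-0.001 -0.104 -0.004]
t3.58 frame [ 50.5   0.2 134.5] F [ 0.7 -0.2  1.2] q [-0.25  0.39  1.85 -0.05  0.64  1.73]
target world [ 634.3 -173.2  124.2] dp [-0.3  0.2 10.6] ang [-0.001 -0.104 -0.004]
t3.58 frame [ 50.5   0.2 134.5] F [ 0.7 -0.2  1.2] q [-0.25  0.39  1.85 -0.05  0.64  1.73]
target world [ 635.1 -173.5  122.4] dp [-0.   0.2 12.5] ang [-0.001 -0.104 -0.004]
```

View pics/s3.png

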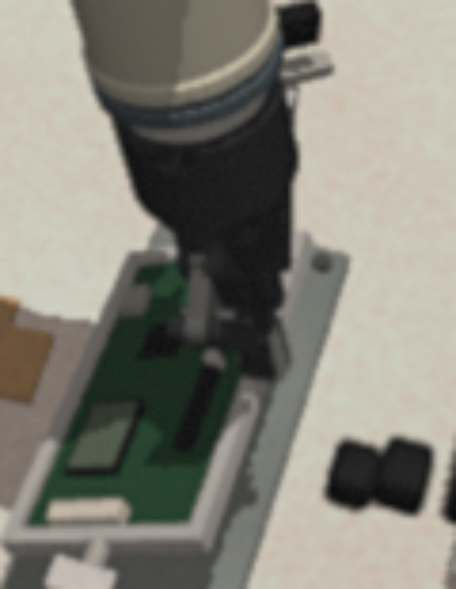

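The board is at about 30° with the tip squarely on the rail at (260,360). I'll use small steps from here and watch the force.

```bash
python3 -m creep '[{"dp":[-1,0,2],"angular":[0,-0.05,0],"fingers":0},{"dp":[-1.5,0,4],"angular":[0,-0.1,0],"fingers":0},{"dp":[-1.5,0,5],"angular":[0,-0.1,0],"fingers":0}]'|grep -v rot;  python3 -m creep '[{"dp":[0.3,0,1],"angular":[0,0,0],"fingers":0},{"dp":[0.5,0,2],"angular":[0,0,0],"fingers":0}]'|grep -v rot;python3 -m creep '[{"dp":[0.3,0,1],"angular":[0,0,0],"fingers":0},{"dp":[0.3,0,1],"angular":[0,0,0],"fingers":0}]'|grep -v rot;python3 -c "
from plan import *
board(22,13)"
```

```text
clock: 3.88
eef_pos: [630.0, -171.7, 128.6]
contact_force: [0.4, -0.4, 2.9]
opening: 0.003
clock: 4.05
eef_pos: [630.7, -171.9, 127.0]
contact_force: [2.0, -1.1, 4.5]
opening: -0.0
clock: 4.22
eef_pos: [630.6, -171.8, 125.9]
contact_force: [1.0, -0.0, 4.9]
opening: -0.005
t4.22 frame [ 4.900e+01 -1.000e-01  1.259e+02] F [ 1.  -0.   4.9] q [-0.26  0.43  1.79 -0.03  0.76  1.71]
target world [ 633.5 -172.9  125.9] dp [ 3.  -0.1  0.5] ang [-0.001 -0.008 -0.004]
```

```bash
python3 -m creep '[{"dp":[1,0,1],"angular":[0,0,0],"fingers":0},{"dp":[1,0,1],"angular":[0,0,0],"fingers":0}]'|grep -v rot;python3 -m creep '[{"dp":[1,0,1],"angular":[0,0,0],"fingers":0},{"dp":[1,0,1],"angular":[0,0,0],"fingers":0}]'|grep -v rot; python3 -m creep '[{"dp":[1,0,1],"angular":[0,0,0],"fingers":0},{"dp":[1,0,1],"angular":[0,0,0],"fingers":0}]'|grep -v rot
```

```text
clock: 4.38
eef_pos: [631.1, -172.0, 124.8]
contact_force: [0.0, -0.7, 6.5]
opening: 0.004
clock: 4.55
eef_pos: [631.5, -172.2, 123.9]
contact_force: [-3.6, 1.5, 9.9]
opening: -0.003
clock: 4.72
eef_pos: [631.9, -172.3, 123.2]
contact_force: [-6.9, 2.5, 14.0]
opening: 0.002
```

```bash
python3 -c "
from plan import *
board(18,9)
a=optics.grab_frame('side')[170:330,300:420];b=optics.grab_frame('top')[135:265,325:475]
cv2.imwrite('pics/s4.png',cv2.resize(a,None,fx=3.8,fy=3.6));cv2.imwrite('pics/t4.png',cv2.resize(b,None,fx=4.5,fy=4.5))"
```

```text
t4.72 frame [ 50.4  -0.  123.2] F [-6.9  2.5 14. ] q [-0.26  0.44  1.78 -0.03  0.76  1.71]
target world [ 635.1 -173.5  122.4] dp [ 3.2 -0.1  1.4] ang [-0.    -0.003 -0.004]
```

View pics/s4.png

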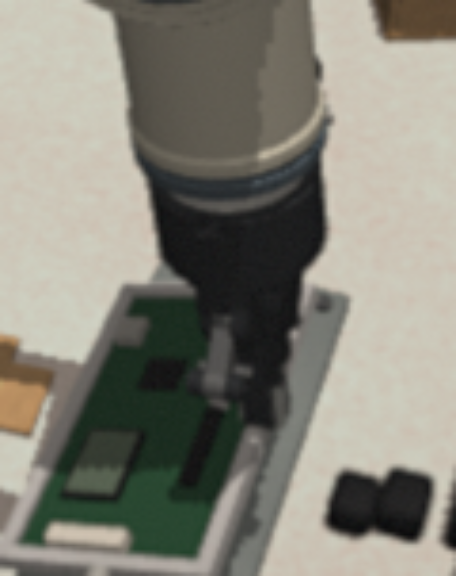

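View pics/t4.png

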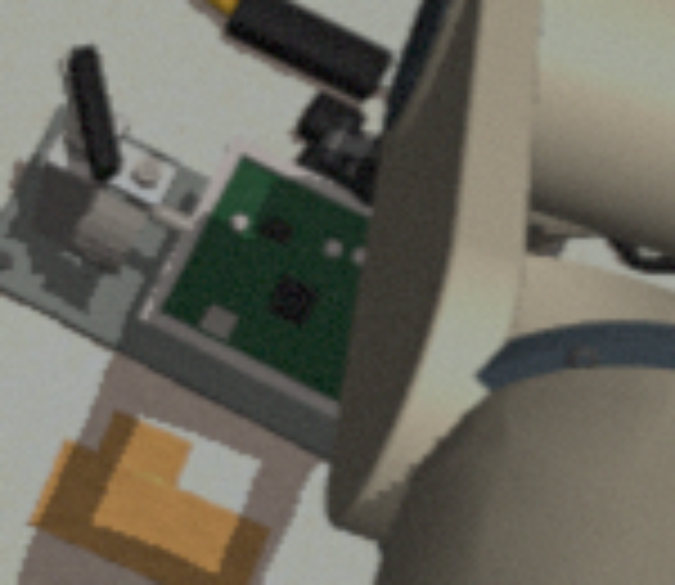

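```bash
python3 -m creep '[{"dp":[0,0,1],"angular":[0,0,0],"fingers":0},{"dp":[0,0,1],"angular":[0,0,0],"fingers":0}]'|grep -v rot; python3 - <<'E'
from h import *
a=cv2.imread('pics/top0.png')[165:180,350:366]; b=optics.grab_frame('top')[165:180,350:366]
for i in (a,b): cv2.imwrite
cv2.imwrite('pics/pin.png',np.hstack([cv2.resize(i,None,fx=22,fy=22,interpolation=0) for i in (a,b)]))
E
```

```text
clock: 4.98
eef_pos: [632.1, -172.4, 122.7]
contact_force: [-7.3, 3.3, 18.8]
opening: -0.0
```

View pics/pin.png

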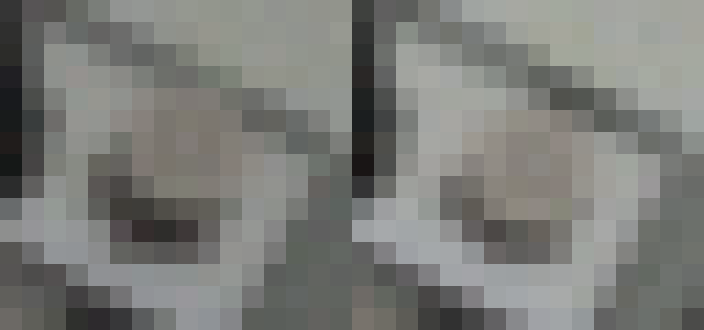

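The pin head is about 1 px lower and its shadow is shorter, so it has dropped. At the same time the force rose to 20 N with almost no further motion, which is the stop. I'll release and rise.

```bash
python3 -m creep '[{"dp":[-1,0,-4],"angular":[0,0,0],"fingers":0},{"dp":[-1,0,-15],"angular":[0,0,0],"fingers":0},{"dp":[-1,0,-45],"angular":[0,0.0,-0.1],"fingers":0},{"dp":[-1,0,-80],"angular":[0,0,-0.2],"fingers":0},{"dp":[-1,0,-120],"angular":[0,0,-0.3],"fingers":0}]'|grep -v rot; python3 - <<'E'
from plan import *
go([0,165,290],0,0.29+np.pi)
E
```

```text
clock: 5.45
eef_pos: [612.7, -165.1, 239.7]
contact_force: [0.1, 0.5, -0.0]
opening: -0.004
t5.45 frame [ 29.7  -0.3 239.7] F [ 0.1  0.5 -0. ] q [-0.26  0.28  1.73 -0.02  0.98  1.4 ]
target world [ 6.454e+02 -3.000e-01  2.900e+02] dp [  28.4 -164.3  -54.4] ang [-0.197 -0.103  2.77 ]
```

```bash
python3 - <<'E'
from plan import *
go([0,165,300],0,0.5)
E
```

```text
t5.45 frame [ 29.7  -0.3 239.7] F [ 0.1  0.5 -0. ] q [-0.26  0.28  1.73 -0.02  0.98  1.4 ]
target world [ 6.454e+02 -3.000e-01  3.000e+02] dp [  29.9 -163.8  -64.3] ang [ 0.089 -0.133 -0.572]
```

```bash
python3 -m creep '[{"dp":[6,-20,-30],"angular":[0.018,-0.026,-0.114],"fingers":0},{"dp":[12,-50,-50],"angular":[0.036,-0.052,-0.228],"fingers":0},{"dp":[18,-88,-64],"angular":[0.054,-0.08,-0.343],"fingers":85},{"dp":[24,-126,-64],"angular":[0.072,-0.106,-0.458],"fingers":85},{"dp":[30,-164,-64],"angular":[0.089,-0.133,-0.572],"fingers":85}]'; python3 -m creep '[{"dp":[0,0,0],"angular":[0,0,-0.12],"fingers":85},{"dp":[0,0,0],"angular":[0,0,-0.24],"fingers":85},{"dp":[0,0,0],"angular":[0,0,-0.36],"fingers":85},{"dp":[0,0,0],"angular":[0,0,-0.48],"fingers":85},{"dp":[0,0,0],"angular":[0,0,-0.6],"fingers":85}]';python3 -m creep '[{"dp":[0,0,0],"angular":[0,0,-0.12],"fingers":85},{"dp":[0,0,0],"angular":[0,0,-0.24],"fingers":85},{"dp":[0,0,0],"angular":[0,0,-0.36],"fingers":85},{"dp":[0,0,0],"angular":[0,0,-0.48],"fingers":85},{"dp":[0,0,0],"angular":[0,0,-0.6],"fingers":85}]';python3 -m creep '[{"dp":[0,0,0],"angular":[0,0,-0.12],"fingers":85},{"dp":[0,0,0],"angular":[0,0,-0.24],"fingers":85},{"dp":[0,0,0],"angular":[0,0,-0.36],"fingers":85},{"dp":[0,0,0],"angular":[0,0,-0.48],"fingers":85},{"dp":[0,0,0],"angular":[0,0,-0.6],"fingers":85}]'; python3 - <<'E'
from plan import *
go([0,165,290],0,0.29+np.pi)
print(s['tcp_rot'])
a=optics.grab_frame('side')[130:290,290:450];b=optics.grab_frame('top')[115:245,305:455]
cv2.imwrite('pics/s5.png',cv2.resize(a,None,fx=3.7,fy=3.7));cv2.imwrite('pics/t5.png',cv2.resize(b,None,fx=4.5,fy=4.5))
E
```

```text
clock: 5.87
eef_pos: [647.9, 0.4, 302.2]
tcp_rot: [3.139, -0.004, 0.499]
contact_force: [-0.1, 0.4, 0.3]
opening: 0.416
clock: 6.28
eef_pos: [647.3, -0.6, 300.1]
tcp_rot: [3.139, -0.001, 1.101]
contact_force: [0.7, -0.0, -0.2]
opening: 0.998
clock: 6.7
eef_pos: [647.2, -0.8, 300.1]
tcp_rot: [3.139, 0.0, 1.701]
contact_force: [0.6, 0.4, -0.9]
opening: 0.993
clock: 7.12
eef_pos: [647.2, -0.8, 300.2]
tcp_rot: [3.139, 0.002, 2.301]
contact_force: [-0.9, 0.5, -0.3]
opening: 0.995
t7.12 frame [  1.9 165.2 300.2] F [-0.9  0.5 -0.3] q [-0.    0.33  1.51  0.    1.3  -0.73]
target world [ 6.454e+02 -3.000e-01  2.900e+02] dp [ 1.6 -1.  10.1] ang [ 1.000e-03  3.000e-03 -1.131e+00]
[3.13920840e+00 2.09425482e-03 2.30066287e+00]
```

View pics/s5.png

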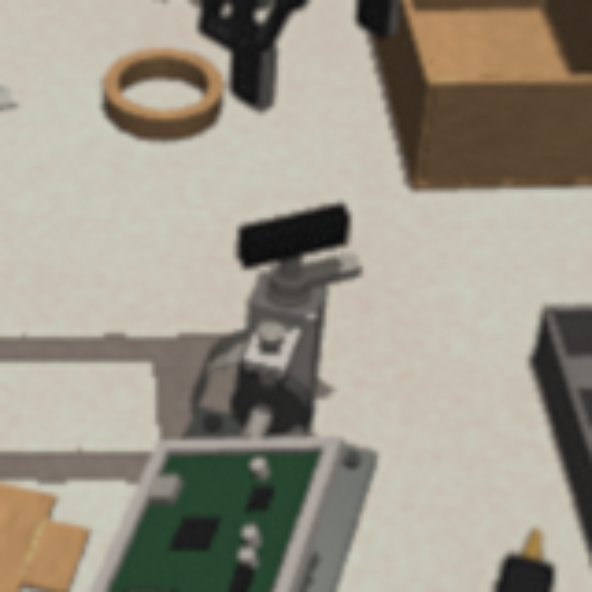

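View pics/t5.png

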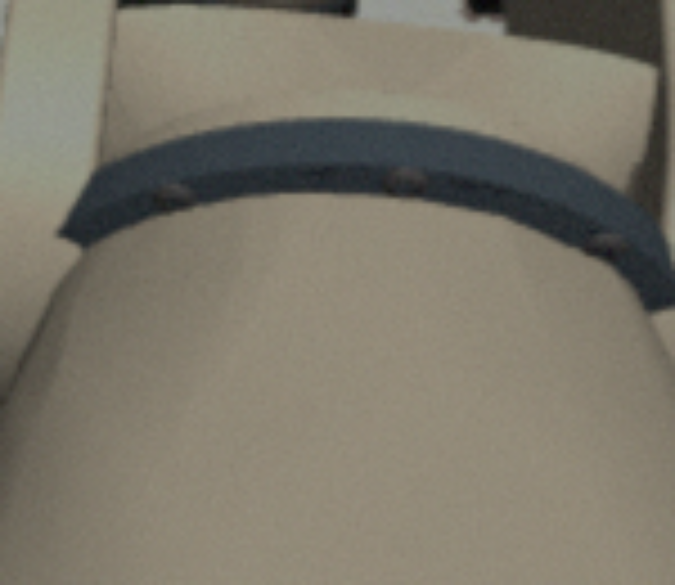

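The board has stayed down, with the pin head low at (270,338) and the T-bar at (294,234) in the side crop. Now I'll refine the bar's direction.

```bash
python3 - <<'E'
from h import *
S=lambda c:(290+(c[0]+.5)/3.7-.5,130+(c[1]+.5)/3.7-.5)
for z,a,b in [(188,(246,266),(347,239)),(212,(240,228),(343,205))]:
    p,q=onz('side',S(a),z),onz('side',S(b),z); print(p.round(1),q.round(1),np.arctan2(*(q-p)[1::-1]),np.linalg.norm(q-p))
# top mask
im=cv2.imread('pics/top0.png'); m=(im.max(2)<60).astype(np.uint8); m[:143]=0;m[178:]=0;m[:,:335]=0;m[:,353:]=0
n,l,st,c=cv2.connectedComponentsWithStats(m); k=1+st[1:,4].argmax(); pts=np.argwhere(l==k)[:,::-1].astype(float)
W=np.array([onz('top',p,206) for p in pts])[:,:2]; u,s,v=np.linalg.svd(W-W.mean(0)); print(W.mean(0),np.arctan2(v[0,1],v[0,0]),np.ptp((W-W.mean(0))@v[0]),np.ptp((W-W.mean(0))@v[1]))
E
```

```text
[619.6 -10.7 188. ] [677.8   9.7 188. ] 0.33689086312757033 61.683222618822874
[615.5  -6.8 212. ] [673.5  10.4 212. ] 0.2891032906720911 60.53818489013418
[633.33775323   3.37809827] -3.0888581693027164 72.09927992746829 32.534247605511105
```

```bash
python3 -m creep '[{"dp":[0,0,0],"angular":[0,0,-0.12],"fingers":85},{"dp":[0,0,0],"angular":[0,0,-0.24],"fingers":85},{"dp":[0,0,0],"angular":[0,0,-0.36],"fingers":85},{"dp":[0,0,0],"angular":[0,0,-0.48],"fingers":85},{"dp":[0,0,0],"angular":[0,0,-0.6],"fingers":85}]' >/dev/null;python3 -m creep '[{"dp":[0,0,0],"angular":[0,0,-0.12],"fingers":85},{"dp":[0,0,0],"angular":[0,0,-0.24],"fingers":85},{"dp":[0,0,0],"angular":[0,0,-0.36],"fingers":85},{"dp":[1,0,0],"angular":[0,0,-0.48],"fingers":85},{"dp":[1,0,0],"angular":[0,0,-0.55],"fingers":85}]'; python3 - <<'E'
from plan import *
go([0,165,183],0,0.31+np.pi)
E
```

```text
clock: 8.05
eef_pos: [646.5, -0.6, 300.2]
tcp_rot: [-3.141, 0.003, -2.837]
contact_force: [-0.1, 0.2, -0.3]
opening: 0.995
t8.05 frame [  1.1 165.1 300.2] F [-0.1  0.2 -0.3] q [-0.    0.33  1.51  0.    1.3  -1.88]
target world [ 6.454e+02 -3.000e-01  1.830e+02] dp [  1.3   0.7 117.2] ang [-0.001  0.003 -0.005]
```

```bash
python3 -m creep '[{"dp":[1,0,30],"angular":[0,0,0],"fingers":85},{"dp":[1,0,60],"angular":[0,0,0],"fingers":85},{"dp":[1,0,85],"angular":[0,0,0],"fingers":85},{"dp":[1,0,105],"angular":[0,0,0],"fingers":85},{"dp":[1,0,117],"angular":[0,0,0],"fingers":85}]'; python3 -m creep '[{"dp":[0,0,0],"angular":[0,0,0],"fingers":8},{"dp":[0,0,0],"angular":[0,0,0],"fingers":8},{"dp":[0,0,0],"angular":[0,0,0],"fingers":8},{"dp":[0,0,0],"angular":[0,0,0],"fingers":8},{"dp":[0,0,0],"angular":[0,0,0],"fingers":8}]' 50; python3 - <<'E'
from plan import *
print(s['wrist_torque'])
a=optics.grab_frame('side')[130:290,290:450]
cv2.imwrite('pics/s6.png',cv2.resize(a,None,fx=3.7,fy=3.7))
E
```

```text
clock: 8.47
eef_pos: [644.9, -0.9, 180.7]
tcp_rot: [-3.142, 0.001, -2.843]
contact_force: [-1.6, -1.0, -0.5]
opening: 0.992
clock: 8.88
eef_pos: [647.4, -0.9, 185.0]
tcp_rot: [-3.14, 0.006, -2.839]
contact_force: [0.4, -0.3, 0.6]
opening: 0.298
[ 0.00465833 -0.00207028  0.04066942]
```

View pics/s6.png

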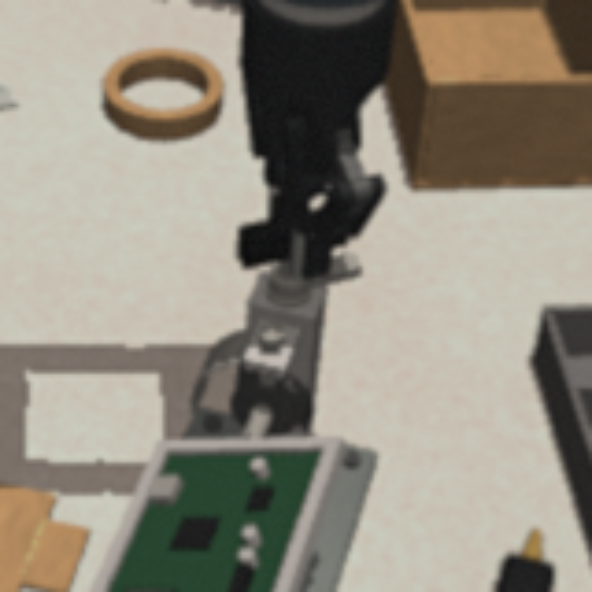

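The fingers straddle the bar but aren't closed on it yet, so I'll finish closing.

```bash
python3 -m creep '[{"dp":[0,0,0],"angular":[0,0,0],"fingers":8},{"dp":[0,0,0],"angular":[0,0,0],"fingers":8},{"dp":[0,0,0],"angular":[0,0,0],"fingers":8},{"dp":[0,0,0],"angular":[0,0,0],"fingers":8},{"dp":[0,0,0],"angular":[0,0,0],"fingers":8}]' 50; python3 -c "
from rig import r;s=r.sense();print(s['wrist_torque'])"
```

```text
clock: 9.35
eef_pos: [646.7, 1.2, 185.0]
tcp_rot: [3.14, 0.006, -2.839]
contact_force: [-4.0, 9.4, 8.2]
opening: 0.155
[ 1.35705491  0.62247481 -0.03929164]
```

```bash
python3 -m creep '[{"dp":[0,2,0],"angular":[0,0,0],"fingers":8},{"dp":[0,2,0],"angular":[0,0,0.06],"fingers":8},{"dp":[0,2,0],"angular":[0,0,0.15],"fingers":8},{"dp":[0,2,0],"angular":[0,0,0.25],"fingers":8},{"dp":[0,2,0],"angular":[0,0,0.35],"fingers":8}]' 60; python3 -c "
from rig import r;s=r.sense();print(s['wrist_torque'],s['qpos'])"
```

```text
clock: 9.77
eef_pos: [646.7, 0.6, 185.0]
tcp_rot: [-3.141, 0.006, 3.09]
contact_force: [-2.0, -1.8, 5.2]
opening: 0.153
[-0.6391418   0.29475465  0.17526364] [-1.00440692e-03  4.27113231e-01  1.63150203e+00 -8.20452621e-04
  1.07673211e+00 -1.52001247e+00]
```

Turning smoothly with low force, so I'll continue.

```bash
for i in 1; do python3 -m creep '[{"dp":[0,0,0],"angular":[0,0,0.1],"fingers":8},{"dp":[0,0,0],"angular":[0,0,0.2],"fingers":8},{"dp":[0,0,0],"angular":[0,0,0.3],"fingers":8},{"dp":[0,0,0],"angular":[0,0,0.4],"fingers":8},{"dp":[0,0,0],"angular":[0,0,0.5],"fingers":8}]'; done; python3 -m creep '[{"dp":[0,0,0],"angular":[0,0,0.1],"fingers":8},{"dp":[0,0,0],"angular":[0,0,0.2],"fingers":8},{"dp":[0,0,0],"angular":[0,0,0.3],"fingers":8},{"dp":[0,0,0],"angular":[0,0,0.4],"fingers":8},{"dp":[0,0,0],"angular":[0,0,0.5],"fingers":8}]'; python3 -c "
from rig import r;s=r.sense();print(s['wrist_torque'],s['qpos'])"
```

```text
clock: 10.18
eef_pos: [646.3, -0.4, 185.0]
tcp_rot: [3.141, 0.006, 2.59]
contact_force: [-2.5, -6.9, 7.3]
opening: 0.153
clock: 10.6
eef_pos: [645.5, -1.1, 185.0]
tcp_rot: [3.14, 0.005, 2.09]
contact_force: [-6.7, -8.4, 10.4]
opening: 0.151
[-1.77185554  1.40746054  0.16236623] [-0.00226765  0.42668012  1.63221579 -0.00370201  1.07907638 -0.51994478]
```

```bash
python3 -m creep '[{"dp":[-0.4,-0.8,0],"angular":[0,0,0.1],"fingers":8},{"dp":[-0.8,-1.5,0],"angular":[0,0,0.2],"fingers":8},{"dp":[-0.8,-1.5,0],"angular":[0,0,0.3],"fingers":8},{"dp":[-0.8,-1.5,0],"angular":[0,0,0.4],"fingers":8},{"dp":[-0.8,-1.5,0],"angular":[0,0,0.5],"fingers":8}]'; python3 -c "
from rig import r;s=r.sense();print(s['wrist_torque'])";python3 -m creep '[{"dp":[0,0,0],"angular":[0,0,0.07],"fingers":8},{"dp":[0,0,0],"angular":[0,0,0.14],"fingers":8},{"dp":[0,0,0],"angular":[0,0,0.21],"fingers":8},{"dp":[0,0,0],"angular":[0,0,0.25],"fingers":8}]'; python3 -c "
from rig import r;s=r.sense();print(s['wrist_torque'])"
```

```text
clock: 11.02
eef_pos: [644.4, -1.4, 185.0]
tcp_rot: [3.138, 0.001, 1.59]
contact_force: [-6.4, -4.9, 10.9]
opening: 0.151
[-0.84089914  1.55132347  0.06644079]
clock: 11.35
eef_pos: [643.9, -1.3, 185.0]
tcp_rot: [3.139, 0.001, 1.341]
contact_force: [-9.2, -3.5, 12.1]
opening: 0.153
[-0.73769611  1.82628669  0.16760585]
```

```bash
python3 -m creep '[{"dp":[0,0,0],"angular":[0,0,0.04],"fingers":8},{"dp":[0,0,0],"angular":[0,0,0.08],"fingers":8},{"dp":[0,0,0],"angular":[0,0,0.08],"fingers":8}]'|grep rot; python3 -c "
from rig import r;s=r.sense();print(s['wrist_torque'])";python3 -m creep '[{"dp":[0,0,0],"angular":[0,0,0.04],"fingers":8},{"dp":[0,0,0],"angular":[0,0,0.04],"fingers":8}]'|grep rot; python3 -c "
from rig import r;s=r.sense();print(s['wrist_torque'])"; python3 -m creep '[{"dp":[0,0,0],"angular":[0,0,0.04],"fingers":8},{"dp":[0,0,0],"angular":[0,0,0.04],"fingers":8}]'|grep rot; python3 -c "
from rig import r;s=r.sense();print(s['wrist_torque'],s['contact_force'])"
```

```text
tcp_rot: [3.14, 0.001, 1.262]
[-0.71082876  1.95457303 -0.12789098]
tcp_rot: [3.14, 0.001, 1.222]
[-0.71757974  1.9187056  -0.11448178]
tcp_rot: [3.14, 0.001, 1.183]
[-0.63949202  2.00233582  0.46256597] [-10.53708379  -3.52215842  13.2770758 ]
```

```bash
python3 -m creep '[{"dp":[0,0,0],"angular":[0,0,0.04],"fingers":8},{"dp":[0,0,0],"angular":[0,0,0.04],"fingers":8}]'|grep rot; python3 -c "
from rig import r;s=r.sense();print(s['wrist_torque'])"; python3 -m creep '[{"dp":[0,0,0],"angular":[0,0,0.04],"fingers":8},{"dp":[0,0,0],"angular":[0,0,0.04],"fingers":8}]'|grep rot; python3 -c "
from rig import r;s=r.sense();print(s['wrist_torque'],s['contact_force'])"
```

```text
tcp_rot: [3.139, 0.001, 1.145]
[-0.45770064  1.78595766  1.48811771]
tcp_rot: [3.139, 0.001, 1.106]
[-0.40581712  1.77590589  2.26477968] [-9.22530661 -3.5005145  12.32766484]
```

The torque climbs to 2.3 N m after about 2.26 rad of turn, which is the hard stop. I'll release and rise.

```bash
python3 -m creep '[{"dp":[0,0,0],"angular":[0,0,0],"fingers":60},{"dp":[0,0,0],"angular":[0,0,0],"fingers":60},{"dp":[0,0,0],"angular":[0,0,0],"fingers":60},{"dp":[0,0,0],"angular":[0,0,0],"fingers":60},{"dp":[0,0,0],"angular":[0,0,0],"fingers":60}]'; python3 -m creep '[{"dp":[0,0,-15],"angular":[0,0,0],"fingers":60},{"dp":[0,0,-40],"angular":[0,0,0],"fingers":60},{"dp":[0,0,-75],"angular":[0,0,0],"fingers":60},{"dp":[0,0,-110],"angular":[0,0,0],"fingers":60},{"dp":[0,0,-140],"angular":[0,0,0],"fingers":60}]'; python3 - <<'E'
from h import *
a=optics.grab_frame('side')[130:290,290:450]
cv2.imwrite('pics/s7.png',cv2.resize(a,None,fx=3.7,fy=3.7))
E
```

```text
clock: 12.68
eef_pos: [645.3, -0.3, 183.5]
tcp_rot: [3.138, -0.002, 1.105]
contact_force: [0.9, -0.4, 0.3]
opening: 0.699
clock: 13.1
eef_pos: [644.8, -0.4, 325.7]
tcp_rot: [3.137, -0.003, 1.105]
contact_force: [-0.1, 0.1, 0.1]
opening: 0.706
```

View pics/s7.png

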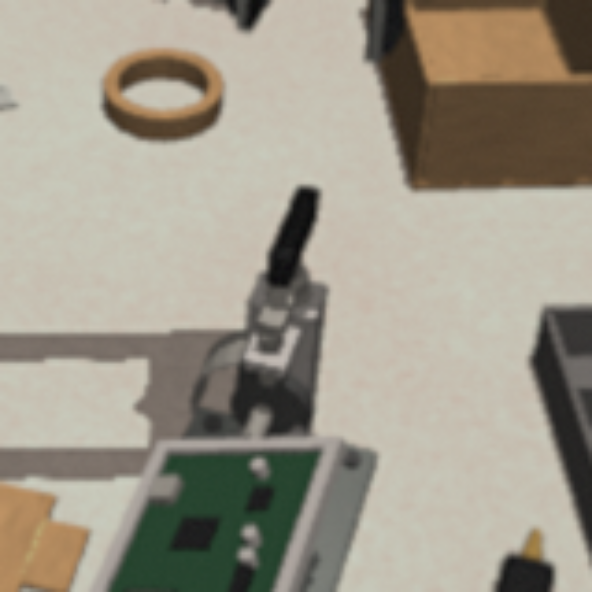

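```bash
python3 - <<'E'
from h import *
S=lambda c:(290+(c[0]+.5)/3.7-.5,130+(c[1]+.5)/3.7-.5)
for a,b in [((268,250),(299,189)),((282,254),(318,189))]:
    p,q=onz('side',S(a),212),onz('side',S(b),212); print(p.round(1),q.round(1),np.arctan2(*(q-p)[1::-1]),np.linalg.norm(q-p))
a=cv2.imread('pics/side0.png'); b=optics.grab_frame('side'); cv2.imwrite('pics/s8.png',b); print(r.sense()['contact_force'],r.sense()['qvel'].round(3))
E
```

```text
[628.6 -25.2 212. ] [651.1  25.1 212. ] 1.1512057272312541 55.09299901808384
[635.7 -28.7 212. ] [661.6  24.7 212. ] 1.11941088445896 59.34567571892096
[ 0.64453717 -0.42144726  0.15847926] [ 0.001  0.042  0.082 -0.002 -0.064  0.001]
```

View pics/s8.png

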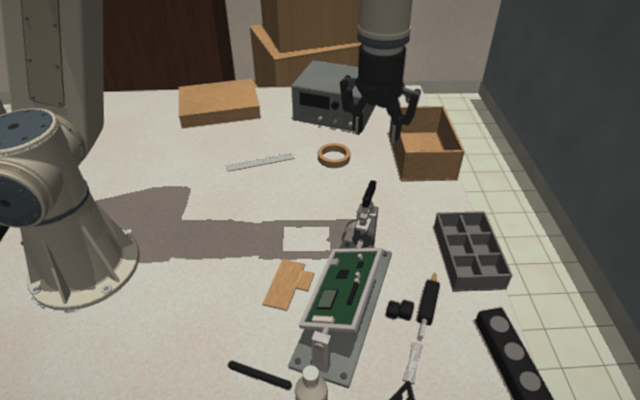

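The bar now measures about 1.14 rad, so it has turned about 2.3 rad. The board is down and all bystanders are where they were. I'll let the arm settle and hand in.

```bash
python3 -m creep '[{"dp":[0,0,0],"angular":[0,0,0],"fingers":60},{"dp":[0,0,0],"angular":[0,0,0],"fingers":60},{"dp":[0,0,0],"angular":[0,0,0],"fingers":60}]'; python3 -c "
from rig import r;print(r.sign_off())"
```

```text
clock: 13.45
eef_pos: [643.8, -0.4, 321.8]
tcp_rot: [3.14, -0.001, 1.105]
contact_force: [0.0, -0.5, 0.0]
opening: 0.704
the job is handed in; nothing more can be done
None
```

The board is pressed down to its index stop and the knob is turned home. I handed the job in at 13.45 s of the 67 s allowed; sign-off gives no verdict.

- **Board:** I pressed the rail over with the closed fingertips until it stopped firmly, at about 20 N. It rests about 20° above level by the tip position, which puts the carrier at about 0.87 rad. In the top view the pin head had dropped by about 1 px and its shadow had shortened. The board stayed put after I let go.
- **Knob:** I gripped the T-bar and turned it clockwise about 2.3 rad. The turning torque then rose from about 0.1 to 2.3 N m. That is further than the 2.0 rad at which the lobe would strike an undropped pin, so I take it as the hard stop. In the last picture the bar lies along the frame's long axis with the lobe over the pin. Neither joint angle was read directly.
- **End state:** the gripper is open and well above the knob with contact force near zero. The bystanders visible in the side view look unmoved by eye; I did not measure them.

Two small disagreements: the bar's starting angle came out between 0.29 and 0.34 rad depending on the edge used. My first mask of the bar in the top view also took in its surroundings, so I left that result out.

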